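# Slide the tube rack into the corner stop

### The job

Push the pink tube rack along the bench into the aluminium corner stop, until one long side sits flush against the long back rail and one short end against the short side rail, then take the hand away. Push only on the sides of the rack with the fingers: do not lift or tip it, and do not touch the tubes standing in it. Leave the blue rack, the white jar and the amber bottle where they stand.

Things in the scene. Friction and masses are not known exactly. Their poses are not given: they have to be found in the camera images.
- pink_rack: Loose pink tube rack, white lower half: a block 90 mm (its x) by 130 mm (its y) by 45 mm high, 0.2 to 0.45 kg. Origin at the centre of its underside, z up; long sides at x = +-45 mm, short ends at y = +-65 mm. Either long side may face the back rail. Starts to the right of the stop and nearer the robot, turned up to 0.35 rad. It slides under 2 to 6 N.
- tubes: Five short capped tubes (12 mm wide, tops 63 mm above the bench) fixed in the top of the pink rack, all at least 18 mm in from its sides. Same origin and axes as the pink rack.
- corner_stop: L of two aluminium rails fixed to the bench, 12 mm thick, 20 mm high. Origin at the inner corner, at bench level. Back rail: inner face at x = 0, from the corner 220 mm along -y. Side rail: inner face at y = 0, from the corner 100 mm along -x. The rack's place is on the -x, -y side: its centre ends at x = -45, y = -65 mm in this frame. Turned at most 0.18 rad from the world's axes.
- blue_rack: Loose blue rack of the same size (90 x 130 x 45 mm) at the left, to be left alone. Origin at the centre of its underside.
- white_jar: Small white jar, 36 mm diameter, 62 mm high, standing to the left of the side rail, to be left alone. Origin at the centre of its underside.
- amber_bottle: Small amber bottle with a black cap, 36 mm diameter, 75 mm high, standing beyond the back rail, to be left alone. Origin at the centre of its underside.
Things that resemble listed ones, but are neither listed nor needed, are in the scene too. Of the things shaped like the pink_rack, the pink one is meant.

How it is judged:
At the end, for the whole second after the job is handed in: The pink rack stands still and flat on the bench, with its long side within 4 mm of the back rail and its short end within 4 mm of the side rail, square to the rails within 0.05 rad; the blue rack, the jar and the bottle stand within 15 mm of where they were (x of pink_rack in the frame of corner_stop between -0.049 and -0.041 m and y of pink_rack in the frame of corner_stop between -0.069 and -0.061 m and angle between the x axis of pink_rack and the x axis of corner_stop, either way round below 0.05 rad and height (world z) of pink_rack below 0.003 m and angle between pink_rack's own z axis and vertical below 0.04 rad and linear speed of pink_rack below 0.01 m/s and angular speed of pink_rack below 0.05 rad/s and distance of each of blue_rack, white_jar, amber_bottle from where it was at the start of the episode below 0.015 m and angle between each of blue_rack, white_jar, amber_bottle's own z axis and vertical below 0.1 rad); the robot touches nothing.
It fails at once if the pink rack is lifted off the bench or tipped (height (world z) of pink_rack above 0.008 m or angle between pink_rack's own z axis and vertical above 0.15 rad).
It fails at once if the hand touches the tubes in the rack (contact force between tubes and the fingers above 0.5 N or contact force between tubes and the arm above 0.5 N).
It fails at once if the blue rack is knocked or shifted (distance of blue_rack from where it was at the start of the episode above 0.015 m or angle between blue_rack's own z axis and vertical above 0.2 rad).
It fails at once if the white jar is knocked or shifted (distance of white_jar from where it was at the start of the episode above 0.015 m or angle between white_jar's own z axis and vertical above 0.2 rad).
It fails at once if the amber bottle is knocked or shifted (distance of amber_bottle from where it was at the start of the episode above 0.015 m or angle between amber_bottle's own z axis and vertical above 0.2 rad).
It also fails if it takes over 54 s, if anything falls off the work surface, if the arm or the gripper's body presses on something with over 40 N, if the wrist force passes 120 N, or if a joint passes its speed limit or range.

### The arm

A 7-joint arm with a two-finger parallel gripper is mounted at the origin on the work surface. World frame = base frame: x ahead of the robot, y to its left, z up, the work surface at z = 0. Lengths are in m, angles in rad, forces in N, time in s.
With the tool pointing down it reaches from about 0.4 to 0.85 m from the base axis. Payload 10.4 kg.
Tool frame: the origin (TCP) lies at the centre of the arm's flange, where the gripper is bolted on; the fingertips stand 173 mm ahead of it and the grasp point (between the pads) lies 155 mm ahead of it; z points along the fingers, y is the line along which they close (so a half turn about z gives the same grasp; the last joint's range is limited). The gripper opens to 85 mm and grips with 20 to 120 N. Pads are 22 mm wide; open, the fingers measure 114 mm over their backs; the gripper's body (76 mm by 85 mm) begins 54 mm behind the grasp point. The pads swing forward as they close: fully open they stand 13 mm farther back than shut.
Start: joints at [-1.208, 0.332, -0.065, 1.46, 0.022, 1.35, -0.088], TCP at [0.235, 0.579, 0.405] pointing down, gripper open.
Joint ranges: [-2.6, 2.6], [-0.5, 2.12], [-1.47, 1.34], [0.16, 2.42], [-1.27, 4.41], [0.06, 2.06], [-2.6, 2.6]. Speed limits (rad/s): [2.22, 2.22, 2.79, 2.79, 3.14, 3.14, 3.14].

### API

Orientations are given as a unit quaternion [x, y, z, w].
In Python, from workcell import manip, viewer, finder gives the robot as it stands.
- The arm moves only by the tool arm_command, never from a script. Its argument "plan" is a list of rows, each an object with "dp": the shift along the tool's x, y, z in mm, a list of three; "spin": the turn about the tool's z in rad. A call has 1 to 5 rows; each row shifts and turns the commanded pose from where the row before left it, along the tool's axes as they then stand; what a row does not reach is not made up. A row lasts 1/10 s, in which the tool goes at most 50 mm and 8.59 degrees, less where a joint would pass 70% of its speed; a pose out of reach is approached as far as the arm can. A call is refused whole if a number of a shift passes 50 or a number of a turn 0.15, either way. A call with a gripper value outside its range is refused whole. "grip" is the closure, from -1 (fully open) to 1 (shut), set as the call begins (left out, the last holds). The fingers move at their own pace and stop on an object; "newtons" is the grip in N (left out, the last holds). Time passes only in rows, so rows that do not move let the fingers close. It gives the time, the measured TCP pose, the force, the opening and the grip force at its end, in the units of the state.
- manip.get_obs(): the state, without advancing time (a new reading comes with each control period).
- viewer.camera(name): name is "scene" or "side" or "wrist"; returns the picture (480x640x3 uint8, blue, green, red); there is no depth.
- viewer.camera_params(name): a dict with "vertical_fov" (degrees; the focal length in pixels is half the picture's height over the tangent of half this angle, whatever the lens; pixels are square), "cx", "cy" (the principal point, pixels), "k1" (the pictures are not rectified: a ray, as slopes to the right and down, at radius r is drawn at 1 + k1 r^2 times it, then the intrinsics apply), "R" (3x3) and "t" (3): a world point X has camera coordinates R X + t; the wrist camera has in their place "T_tool_cam" (4x4, takes a point from camera to tool coordinates, whose origin is the TCP and whose axes are the flange's). Camera axes: x right, y down, z forward; pixel columns grow to the right and rows downward; lengths in m; the calibration is good to about 2 mm. A picture is of the moment at which its call begins: read the wrist's pose just before it. camera_params takes no time and is no camera call.
- manip.hand_in(): hands the job in; it is judged then, once.
Trained networks look in the newest picture that a camera, given by its name, has taken for a name from the list of things; names that differ only in an ending like _2 or _b are one class to them, and where a whole thing is asked for, a point or a joint stands for the part that bears it (a point fixed in the world has none). Each returns a list of dicts, best first, with "score" (0 to 1); they miss things now and then, are a little off and sometimes report something else, mostly with a low value. They report only what shows in the picture. A call takes as long as a camera call. They do not tell look-alikes from the thing itself.
- finder.find_in(camera, thing): "position" ([x, y, z] in m, in world coordinates, good to about 4 mm: the middle of the surface that is visible of it).
The state is a dict: "clock": time; "joint_pos": joint angles; "joint_velocities": joint speeds; "tau": joint torques, N m; "position": TCP position; "ee_rot": TCP orientation; "ft_force": force on the tool from outside, world axes, zero at the start; "torque": the same for the moment, N m; "grip_width": opening from 0.0 (shut) to 1.0 (fully open); "grasp_force": force on a finger pad.
Only numpy, scipy, OpenCV 4.12 (cv2) and the standard library are available. Lean on these libraries where they do the work, as an engineer would, in place of code of your own. Each camera call takes 0.05 s, during which the arm holds its last target. There are 200 camera calls.

## Working session

There is one attempt and no reset: what is moved stays moved. The work goes in short steps, Python scripts to look and compute and a tool call to move; the robot and the scene stay as the last step left them, time stands still between calls to the robot, and variables do not carry over. Pictures are saved under pics/ and viewed, at most 10 in all, crops included, and the job is handed in when it is done.

Besides the shell and the picture viewer there is one more tool, called after "Call:" as a command line: name --argument value ..., lists and objects as JSON in quotes. arm_command: Moves the arm, as the interface text tells. Its arguments: {"type":"object","properties":{"plan":{"type":"array","items":{"type":"object","properties":{"dp":{"type":"array","items":{"type":"number"}},"spin":{"type":"number"}}}},"grip":{"type":"number"},"newtons":{"type":"number"}},"required":["plan"]}

```bash
mkdir -p pics; python3 - <<'E'
from workcell import manip, viewer, finder
import cv2,numpy as np
o=manip.get_obs();print({k:np.round(v,3) for k,v in o.items()})
for c in("scene","side"):
    cv2.imwrite(f"pics/{c}0.png",viewer.camera(c));p=viewer.camera_params(c);print(p)
    for t in("pink_rack","corner_stop","blue_rack","white_jar","amber_bottle"):
        print(c,t,[(np.round(d["position"],3),round(d["score"],2)) for d in finder.find_in(c,t)][:3])
print(viewer.camera_params("wrist"))
E
```

```text
{'clock': np.float64(0.0), 'joint_pos': array([-1.208,  0.333, -0.065,  1.461,  0.022,  1.35 , -0.089]), 'joint_velocities': array([ 0.   , -0.   ,  0.002, -0.002, -0.003, -0.001, -0.002]), 'tau': array([-0.0000e+00, -6.2544e+01,  4.9000e-02, -3.9161e+01,  1.6000e-02,
        1.0000e-02, -0.0000e+00]), 'position': array([0.235, 0.579, 0.404]), 'ee_rot': array([ 0.192,  0.981, -0.001, -0.   ]), 'ft_force': array([ 0.129,  0.206, -0.026]), 'torque': array([ 0.018, -0.043, -0.016]), 'grasp_force': np.float64(0.0), 'grip_width': np.float64(0.997)}
{'vertical_fov': 53.263202104097374, 'cx': 318.28438109964924, 'cy': 234.0902767293559, 'k1': -0.0004847549520470101, 'R': array([[ 0.27669787,  0.96091002,  0.00949812],
       [ 0.8135306 , -0.22897567, -0.53454476],
       [-0.51147458,  0.15563441, -0.84508679]]), 't': array([-0.13916276, -0.43890643,  1.3478105 ])}
scene pink_rack [(array([ 0.381, -0.203,  0.039]), 0.9), (array([ 0.818, -0.2  ,  0.044]), 0.81), (array([0.418, 0.012, 0.047]), 0.78)]
scene corner_stop [(array([ 0.678, -0.034,  0.018]), 0.91)]
scene blue_rack [(array([0.526, 
[... 594 characters left out ...]
3)]
side corner_stop [(array([ 0.666, -0.002,  0.019]), 0.71)]
side blue_rack [(array([0.506, 0.342, 0.049]), 0.83)]
side white_jar [(array([0.61 , 0.118, 0.04 ]), 0.58)]
side amber_bottle [(array([ 0.721, -0.044,  0.041]), 0.69)]
{'vertical_fov': 68.38063124519894, 'cx': 318.1872038380715, 'cy': 236.8568432093908, 'k1': -0.05290220910488194, 'T_tool_cam': array([[ 2.31564450e-04, -9.57704717e-01, -2.87752710e-01,
         7.43722565e-02],
       [ 9.99999973e-01,  2.26517645e-04,  5.08333238e-05,
        -1.80573768e-05],
       [ 1.64977523e-05, -2.87752714e-01,  9.57704743e-01,
         3.05904795e-02],
       [ 0.00000000e+00,  0.00000000e+00,  0.00000000e+00,
         1.00000000e+00]])}
```

View pics/scene0.png

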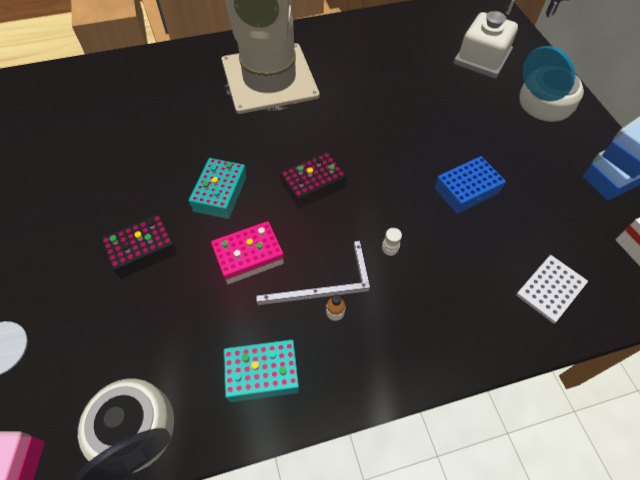

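View pics/side0.png

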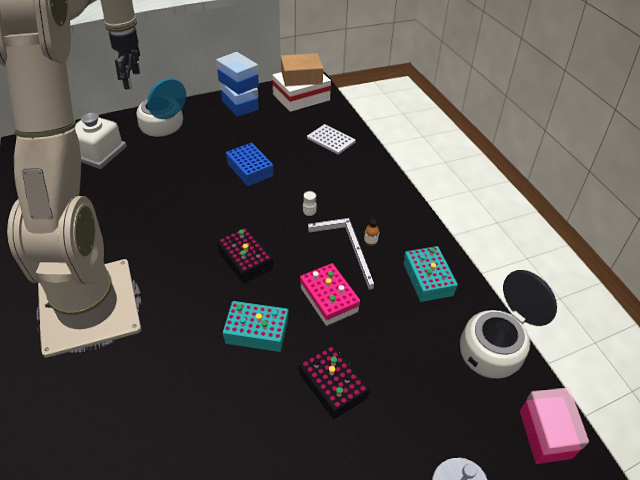

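The scene view shows the pink rack at about (247,250), the stop's corner at (366,287), the jar at (392,241) and the bottle at (336,307). The dark and teal look-alike racks lie clear of the path. I'll fit the poses of the rack and the stop by silhouette.

```bash
cat > h.py <<'E'
import cv2,numpy as np
from scipy.optimize import minimize
from workcell import manip, viewer, finder
def proj(P,p):
    c=np.asarray(P)@p["R"].T+p["t"]; s=c[:,:2]/c[:,2:]; s=s*(1+p["k1"]*(s**2).sum(1,keepdims=True))
    return s*(240/np.tan(np.radians(p["vertical_fov"]/2)))+[p["cx"],p["cy"]]
def box(x0,x1,y0,y1,z0,z1): return np.array([[x,y,z] for x in(x0,x1) for y in(y0,y1) for z in(z0,z1)])
RACK=[box(-.045,.045,-.065,.065,.0225,.045)]
STOP=[box(0,.012,-.22,.012,0,.02),box(-.1,.012,0,.012,0,.02)]
def world(b,q):
    c,s=np.cos(q[2]),np.sin(q[2]); return b@np.array([[c,-s,0],[s,c,0],[0,0,1]]).T+[q[0],q[1],0]
def sil(bs,q,p):
    m=np.zeros((480*3,640*3),np.uint8)
    for b in bs: cv2.fillConvexPoly(m,cv2.convexHull(np.round((proj(world(b,q),p)*3+1)*16).astype(np.int32)),1,shift=4)
    return cv2.resize(m.astype(np.float32),(640,480),interpolation=cv2.INTER_AREA)
def pink(im,c,r=75):
    h=cv2.cvtColor(im,cv2.COLOR_BGR2HSV); m=cv2.inRange(h,(155,110,90),(179,255,255))
    return near(cv2.morphologyEx(m,cv2.MORPH_CLOSE,np.ones((9,9))),c,r)
def near(m,c,r):
    k=np.zeros_like(m);cv2.circle(k,tuple(int(v) for v in c),r,255,-1);return (m&k)
def grey(im,c,r):
    h=cv2.cvtColor(im,cv2.COLOR_BGR2HSV); m=near(cv2.inRange(h,(0,0,85),(179,70,255)),c,r)
    n,l,s,_=cv2.connectedComponentsWithStats(m); return ((l==1+np.argmax(s[1:,4]))*255).astype(np.uint8)
def fit(bs,q0,views):
    # views: list of (mask, params)
    def cost(q): return sum(np.abs(sil(bs,q,p)-m/255.).sum()/(m>0).sum() for m,p in views)
    best=min((minimize(cost,[q0[0],q0[1],a],method="Nelder-Mead",options=dict(initial_simplex=[[q0[0],q0[1],a],[q0[0]+.015,q0[1],a],[q0[0],q0[1]+.015,a],[q0[0],q0[1],a+.12]],xatol=1e-4,fatol=1e-4,maxiter=150)) for a in(q0[2]-.12,q0[2]+.12)),key=lambda r:r.fun)
    return best.x,best.fun
def rel(qr,qs):
    c,s=np.cos(qs[2]),np.sin(qs[2]);d=np.subtract(qr[:2],qs[:2]);return np.array([c*d[0]+s*d[1],-s*d[0]+c*d[1],qr[2]-qs[2]])
E
python3 - <<'E'
from h import *
S,D=viewer.camera_params("scene"),viewer.camera_params("side")
a,b=cv2.imread("pics/scene0.png"),cv2.imread("pics/side0.png")
rm=[(pink(a,(247,250)),S),(pink(b,(330,292)),D)]
sm=[(grey(a,(320,275),80),S),(grey(b,(345,250),55),D)]
out=[]
qs=0,0,0
for nm,bs,q0,v in(("rack",RACK,(.54,-.19,0),rm),("stop",STOP,(.68,.05,0),sm)):
    q,f=fit(bs,q0,v);print(nm,q.round(4),round(f,3))
    for one in v: print("  single",fit(bs,q,[one])[0].round(4))
    out.append((bs,q))
print("rel",rel(out[0][1],out[1][1]))
for im,p in((a,S),(b,D)):
    for bs,q in out:
        for bb in bs: cv2.polylines(im,[cv2.convexHull(proj(world(bb,q),p).round().astype(np.int32))],True,(0,255,0))
cv2.imwrite("pics/fit0.png",np.hstack([cv2.resize(a[180:330,190:410],None,fx=1.8,fy=1.8),cv2.resize(b[180:330,280:500],None,fx=1.8,fy=1.8)]))
E
```

```text
rack [ 0.5527 -0.1718  0.1193] 0.557
  single [ 0.5521 -0.172   0.1351]
  single [ 0.5527 -0.1696  0.1238]
stop [ 0.6861  0.0428 -0.1421] 0.192
  single [ 0.6853  0.0427 -0.1388]
  single [ 0.6866  0.044  -0.1418]
rel [-0.10170099 -0.23134419  0.26139534]
```

View pics/fit0.png

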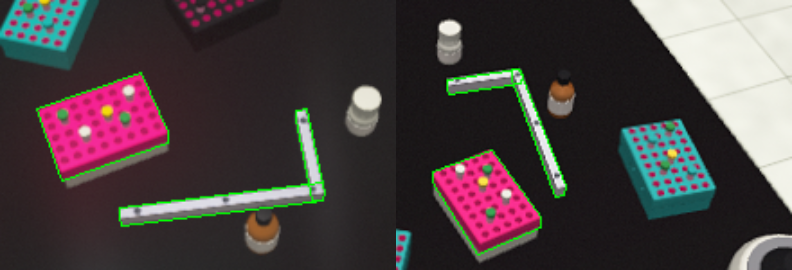

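```bash
cat >> h.py <<'E'
def big(m):
    n,l,s,_=cv2.connectedComponentsWithStats(m); return ((l==1+np.argmax(s[1:,4]))*255).astype(np.uint8)
QS=np.array([.6861,.0428,-.1421])
def tow(x,y):
    c,s=np.cos(QS[2]),np.sin(QS[2]);return np.array([QS[0]+c*x-s*y,QS[1]+s*x+c*y])
E
python3 - <<'E'
from h import *
S,D=viewer.camera_params("scene"),viewer.camera_params("side")
a,b=cv2.imread("pics/scene0.png"),cv2.imread("pics/side0.png")
rm=[(big(pink(a,(247,250))),S),(big(pink(b,(330,292))),D)]
q,f=fit(RACK,(.553,-.172,.125),rm);print(q.round(4),f,"rel",rel(q,QS).round(4))
def teal(im,c):
    h=cv2.cvtColor(im,cv2.COLOR_BGR2HSV);m=near(cv2.inRange(h,(78,60,40),(96,255,255)),c,60);return big(cv2.morphologyEx(m,cv2.MORPH_CLOSE,np.ones((9,9))))
B=[box(-.045,.045,-.065,.065,0,.045)]
v=[(teal(a,(218,187)),S),(teal(b,(256,325)),D)]
for y in(1.2,1.6,1.9):
    q,f=fit(B,(.381,-.2,y),v);print(q.round(4),f)
print(world(B[0],q)[::2,:2].round(3), "in stop frame",[rel((*p,0),QS)[:2].round(3) for p in world(B[0],q)[::2,:2]])
E
```

```text
[ 0.5528 -0.1716  0.1268] 0.0720720405393947 rel [-0.1015 -0.2311  0.2689]
[ 0.3636 -0.2012  1.0527] 0.06360966848578833
[ 0.3637 -0.2012  1.0528] 0.06386244907171976
[ 0.3636 -0.2011  1.0528] 0.06388181925311179
[[ 0.398 -0.272]
 [ 0.285 -0.208]
 [ 0.442 -0.194]
 [ 0.329 -0.13 ]] in stop frame [array([-0.241, -0.353]), array([-0.362, -0.305]), array([-0.208, -0.269]), array([-0.329, -0.221])]
```

Call:
arm_command --plan '[{"dp": [-28, -34, 0]}, {"dp": [-28, -34, 0]}, {"dp": [-28, -34, 0]}, {"dp": [-28, -34, 0]}, {"dp": [-28, -34, 0]}]' --grip -1

```text
invalid input at $.plan[0]: expected keys dp, spin
```

Call:
arm_command --plan '[{"dp": [-28, -34, 0]}, {"dp": [-28, -34, 0]}, {"dp": [-28, -34, 0]}, {"dp": [-28, -34, 0]}, {"dp": [-28, -34, 0]}]'

```text
invalid input at $.plan[0]: expected keys dp, spin
```

Call:
arm_command --plan '[{"dp": [-28, -34, 0]}, {"dp": [-28, -34, 0]}, {"dp": [-28, -34, 0]}, {"dp": [-28, -34, 0]}, {"dp": [-28, -34, 0]}]'

```text
invalid input at $.plan[0]: expected keys dp, spin
```

Call:
arm_command --plan '[{"spin": -0.13}, {"spin": -0.13}, {"spin": -0.13}, {"spin": -0.12}, {"dp": [0, 0, 0]}]'

```text
invalid input at $.plan[0]: expected keys dp, spin
```

```bash
cat >> h.py <<'E'
def togo(x,y,yaw,z):
    # target of TCP x,y, tool-y direction angle, z -> tool-axis shift mm and spin
    from scipy.spatial.transform import Rotation as Ro
    o=manip.get_obs();R=Ro.from_quat(o["ee_rot"]).as_matrix();d=R.T@(np.array([x,y,z])-o["position"])
    a=np.arctan2(R[1,1],R[0,1]);s=-((yaw-a+np.pi)%(2*np.pi)-np.pi)
    print("t",o["clock"].round(2),"pos",o["position"].round(4),"yaw",a.round(4),"q",o["joint_pos"].round(2),"F",o["ft_force"].round(1),"w",o["grip_width"])
    print("dp",(d*1000).round(1),"spin",round(s,3))
E
python3 -c "
from h import *
togo(.4784,-.1811,1.698,.18)"
```

```text
Traceback (most recent call last):
  File "h.py", line 41, in togo
    print("t",o["clock"].round(2),"pos",o["position"].round(4),"yaw",a.round(4),"q",o["joint_pos"].round(2),"F",o["ft_force"].round(1),"w",o["grip_width"])
              ^^^^^^^^^^^^^^^^
AttributeError: 'float' object has no attribute 'round'
```

Call:
arm_command --plan '[{"dp": [-28, -34, 0], "spin": 0}, {"dp": [-28, -34, 0], "spin": 0}, {"dp": [-28, -34, 0], "spin": 0}, {"dp": [-28, -34, 0], "spin": 0}, {"dp": [-28, -34, 0], "spin": 0}]' --grip -1

```text
clock: 1.1
position: [0.3012, 0.3671, 0.4048]
ee_rot: [0.192, 0.981, 0.0, 0.0]
ft_force: [1.0, 0.0, 0.6]
grip_width: 1.002
grasp_force: 0.0
```

Call:
arm_command --plan '[{"dp": [-28, -34, 0], "spin": 0}, {"dp": [-28, -34, 0], "spin": 0}, {"dp": [-28, -34, 0], "spin": 0}, {"dp": [-28, -34, 0], "spin": 0}, {"dp": [-28, -34, 0], "spin": 0}]'

```text
clock: 1.6
position: [0.3668, 0.1568, 0.405]
ee_rot: [0.192, 0.981, 0.001, 0.0]
ft_force: [1.8, 0.0, 0.0]
grip_width: 1.001
grasp_force: 0.0
```

Call:
arm_command --plan '[{"dp": [-28, -34, 0], "spin": 0}, {"dp": [-28, -34, 0], "spin": 0}, {"dp": [-28, -34, 0], "spin": 0}, {"dp": [-28, -34, 0], "spin": 0}, {"dp": [-28, -34, 0], "spin": 0}]'

```text
clock: 2.1
position: [0.4324, -0.0535, 0.4051]
ee_rot: [0.192, 0.981, 0.0, 0.001]
ft_force: [0.8, -0.1, -0.5]
grip_width: 0.999
grasp_force: 0.0
```

Call:
arm_command --plan '[{"dp": [0, 0, 0], "spin": -0.13}, {"dp": [0, 0, 0], "spin": -0.13}, {"dp": [0, 0, 0], "spin": -0.13}, {"dp": [0, 0, 0], "spin": -0.12}, {"dp": [0, 0, 0], "spin": 0}]'

```text
clock: 2.6
position: [0.4323, -0.0516, 0.4048]
ee_rot: [-0.063, 0.998, 0.0, 0.0]
ft_force: [0.1, 0.1, 0.3]
grip_width: 1.0
grasp_force: 0.0
```

```bash
sed -i 's/o\["clock"\].round(2)/round(float(o["clock"]),2)/; s/a.round(4)/round(float(a),4)/' h.py
python3 -c "
from h import *
togo(.4784,-.1811,1.698,.18)"
```

```text
t 2.6 pos [ 0.4323 -0.0516  0.4048] yaw 1.6969 q [-0.68 -0.16  0.64  1.96  0.1   1.31  1.63] F [0.1 0.1 0.3] w 0.9998100065687029
dp [ -29.3 -134.4  224.8] spin -0.001
```

Call:
arm_command --plan '[{"dp": [-10, -45, 10], "spin": 0}, {"dp": [-10, -45, 10], "spin": 0}, {"dp": [-9, -44, 20], "spin": 0}, {"dp": [0, 0, 45], "spin": 0}, {"dp": [0, 0, 45], "spin": 0}]'

```text
clock: 3.1
position: [0.4781, -0.1823, 0.2738]
ee_rot: [-0.059, 0.998, -0.001, 0.001]
ft_force: [0.7, 2.2, -1.0]
grip_width: 1.003
grasp_force: 0.0
```

Call:
arm_command --plan '[{"dp": [0, 0, 45], "spin": 0}, {"dp": [0, 0, 35], "spin": 0}, {"dp": [0, 0, 14], "spin": 0}, {"dp": [0, 0, 3], "spin": 0}, {"dp": [0, 0, 0], "spin": 0}]'

```text
clock: 3.6
position: [0.4783, -0.1811, 0.1787]
ee_rot: [-0.061, 0.998, -0.0, 0.001]
ft_force: [0.0, -0.1, 0.5]
grip_width: 1.001
grasp_force: 0.0
```

```bash
python3 - <<'E'
from h import *
togo(.4784,-.1811,1.698,.177)
im=viewer.camera("side");cv2.imwrite("pics/s1.png",cv2.resize(im[180:400,180:440],None,fx=3,fy=2.7))
E
```

```text
t 3.6 pos [ 0.4783 -0.1811  0.1787] yaw 1.6938 q [-0.38  0.43  0.76  2.01 -0.4   0.85  2.3 ] F [ 0.  -0.1  0.5] w 1.0006650290401442
dp [-0.1 -0.   1.7] spin -0.004
```

View pics/s1.png

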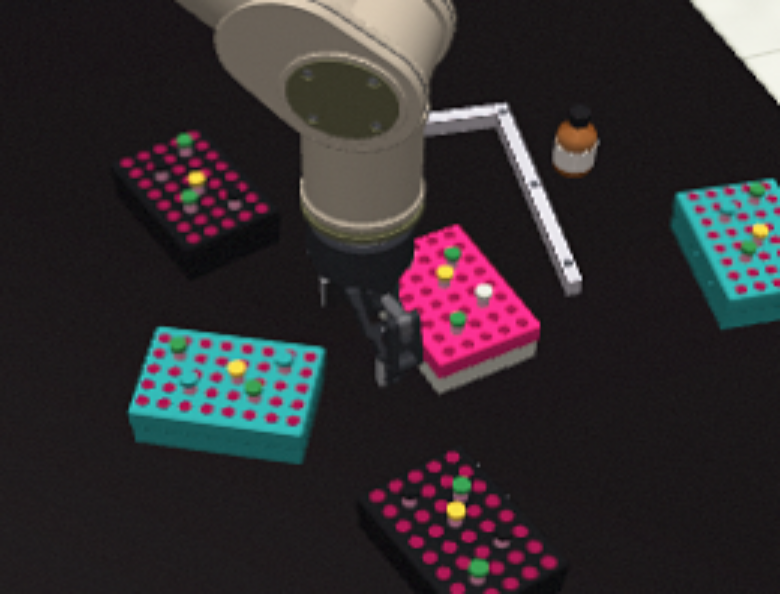

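Call:
arm_command --plan '[{"dp": [-12, 0, 1], "spin": 0}, {"dp": [-6, 0, 0], "spin": 0}, {"dp": [-4, 0, 0], "spin": 0}, {"dp": [-6, 0, 0], "spin": 0.05}, {"dp": [-6, 0, 0], "spin": 0.05}]'

```text
clock: 4.15
position: [0.5117, -0.1766, 0.1768]
ee_rot: [-0.011, 1.0, 0.0, -0.0]
ft_force: [-3.2, 1.0, 1.6]
grip_width: 1.001
grasp_force: 1.6
```

Call:
arm_command --plan '[{"dp": [-6, 0, 0], "spin": 0.05}, {"dp": [-6, 0, 0], "spin": 0.05}, {"dp": [-5, 0, 0], "spin": 0.06}, {"dp": [-5, 0, 0], "spin": 0}, {"dp": [0, 0, 0], "spin": 0}]'

```text
clock: 4.65
position: [0.5342, -0.1779, 0.1768]
ee_rot: [0.067, 0.998, -0.0, 0.0]
ft_force: [0.4, -0.4, -0.5]
grip_width: 0.999
grasp_force: 0.0
```

```bash
cat >> h.py <<'E'
def status(q0,cams=("scene","side"),sav=None):
    o=manip.get_obs();v=[]
    for c in cams:
        p=viewer.camera_params(c);im=viewer.camera(c)
        if sav: cv2.imwrite(f"pics/{sav}_{c}.png",im)
        u=proj([[q0[0],q0[1],.035]],p)[0];m=big(pink(im,u,75));v.append((m,p));print(c,"mask",(m>0).sum())
    q,f=fit(RACK,q0,v);print("rack",q.round(4),"cost",round(f,3),"rel",rel(q,QS).round(4))
    h=rel((*o["position"][:2],0),QS);print("hand rel",h[:2].round(4));return q
E
python3 - <<'E'
from h import *
q=status((*tow(-.055,-.231),-.142),sav="p2")
togo(*tow(-.111,-.231),np.pi/2-.142,.177)
E
```

```text
scene mask 2777
side mask 1497
rack [ 0.5893 -0.1846 -0.1328] cost 0.384 rel [-0.0636 -0.2388  0.0093]
hand rel [-0.1191 -0.24  ]
t 4.75 pos [ 0.5337 -0.1781  0.1768] yaw 1.4363 q [-0.39  0.56  0.78  1.88 -0.49  0.91  2.06] F [0.1 0.3 0.5] w 0.9974967966682733
dp [-8.6  9.2 -0.2] spin 0.007
```

Call:
arm_command --plan '[{"dp": [-5, 0, 0], "spin": 0}, {"dp": [-4, 0, 0], "spin": 0}, {"dp": [0, 0, 0], "spin": 0}, {"dp": [15, 0, 0], "spin": 0}, {"dp": [10, 0, -20], "spin": 0}]'

```text
clock: 5.25
position: [0.5166, -0.1754, 0.1951]
ee_rot: [0.068, 0.998, -0.0, -0.002]
ft_force: [0.1, 0.6, 0.5]
grip_width: 1.003
grasp_force: 0.0
```

Call:
arm_command --plan '[{"dp": [0, 0, -45], "spin": 0}, {"dp": [0, 0, -45], "spin": 0}, {"dp": [0, -45, 0], "spin": 0}, {"dp": [0, -45, 0], "spin": 0}, {"dp": [0, 0, 0], "spin": 0.14}]' --grip 0

```text
clock: 5.75
position: [0.5027, -0.272, 0.2881]
ee_rot: [0.141, 0.99, -0.002, 0.001]
ft_force: [-0.5, -0.2, 0.6]
grip_width: 0.496
grasp_force: 0.0
```

Call:
arm_command --plan '[{"dp": [0, 0, 0], "spin": 0.14}, {"dp": [0, 0, 0], "spin": 0.14}, {"dp": [0, 0, 0], "spin": 0.14}, {"dp": [0, 0, 0], "spin": 0.14}, {"dp": [0, 0, 0], "spin": 0.14}]'

```text
clock: 6.25
position: [0.5057, -0.265, 0.2869]
ee_rot: [0.471, 0.882, 0.0, 0.001]
ft_force: [-0.1, 0.1, 0.2]
grip_width: 0.497
grasp_force: 0.0
```

Call:
arm_command --plan '[{"dp": [0, 0, 0], "spin": 0.14}, {"dp": [0, 0, 0], "spin": 0.14}, {"dp": [0, 0, 0], "spin": 0.14}, {"dp": [0, 0, 0], "spin": 0.14}, {"dp": [0, 0, 0], "spin": 0.14}]'

```text
clock: 6.75
position: [0.5058, -0.2649, 0.2868]
ee_rot: [0.745, 0.667, 0.0, 0.0]
ft_force: [0.7, -0.5, -0.8]
grip_width: 0.501
grasp_force: 0.0
```

```bash
python3 - <<'E'
from h import *
q=status((*tow(-.055,-.239),-.142),sav="p3")
togo(*tow(-.055,-.345),-.142,.181)
E
```

```text
scene mask 2809
side mask 1230
rack [ 0.5978 -0.1858 -0.1392] cost 0.668 rel [-0.0551 -0.2388  0.0029]
hand rel [-0.1349 -0.3302]
t 6.85 pos [ 0.5058 -0.2648  0.2866] yaw -0.1066 q [-0.52  0.63  1.24  1.79 -0.64  1.2   0.81] F [-0.8  0.6  0.4] w 0.49545533441806167
dp [-17.7  79.3 105.6] spin 0.035
```

Call:
arm_command --plan '[{"dp": [-9, 40, 0], "spin": 0.035}, {"dp": [-9, 40, 0], "spin": 0}, {"dp": [0, 0, 40], "spin": 0}, {"dp": [0, 0, 0], "spin": 0}]'

```text
clock: 7.25
position: [0.5824, -0.2919, 0.2425]
ee_rot: [0.753, 0.658, -0.001, -0.002]
ft_force: [-0.9, 0.6, -0.6]
grip_width: 0.495
grasp_force: 0.0
```

```bash
python3 - <<'E'
from h import *
togo(*tow(-.055,-.345),-.142,.181)
E
```

```text
t 7.25 pos [ 0.5824 -0.2919  0.2425] yaw -0.1355 q [-0.33  0.8   1.09  1.6  -0.75  1.22  0.77] F [-0.9  0.6 -0.6] w 0.49514494035472106
dp [ 0.9  0.6 61.5] spin 0.007
```

Call:
arm_command --plan '[{"dp": [0, 0, 40], "spin": 0.007}, {"dp": [0, 0, 21], "spin": 0}, {"dp": [10, 0, 0], "spin": 0}, {"dp": [12, 0, 0], "spin": 0}, {"dp": [8, 0, 0], "spin": 0}]'

```text
clock: 7.75
position: [0.588, -0.2615, 0.1877]
ee_rot: [0.756, 0.654, 0.001, 0.001]
ft_force: [-0.2, -1.4, 0.7]
grip_width: 0.499
grasp_force: 1.5
```

Call:
arm_command --plan '[{"dp": [10, 0, 0], "spin": 0}, {"dp": [12, 0, 0], "spin": 0}, {"dp": [12, 0, 0], "spin": 0}, {"dp": [12, 0, 0], "spin": 0}, {"dp": [12, 0, 0], "spin": 0}]'

```text
clock: 8.25
position: [0.5957, -0.2048, 0.1862]
ee_rot: [0.757, 0.653, 0.0, 0.0]
ft_force: [-1.2, -3.8, 3.0]
grip_width: 0.503
grasp_force: 2.2
```

```bash
python3 - <<'E'
from h import *
q=status((*tow(-.055,-.19),-.142),sav="p4")
togo(*tow(-.055,-.15),-.142,.181)
E
```

```text
scene mask 2737
side mask 667
rack [ 0.6059 -0.1261 -0.176 ] cost 1.849 rel [-0.0554 -0.1786 -0.0339]
hand rel [-0.0544 -0.2579]
t 8.35 pos [ 0.5964 -0.2028  0.1853] yaw -0.1439 q [-0.48  0.83  1.05  1.7  -0.81  1.11  0.68] F [0.5 0.2 0.1] w 0.49588598311547405
dp [105.8  -1.1   4.5] spin -0.002
```

Call:
arm_command --plan '[{"dp": [10, 0, 1], "spin": 0}, {"dp": [12, 0, 1], "spin": 0}, {"dp": [12, 0, 1], "spin": 0}, {"dp": [12, 0, 0], "spin": 0}, {"dp": [12, 0, 0], "spin": 0}]'

```text
clock: 8.85
position: [0.604, -0.1473, 0.1825]
ee_rot: [0.757, 0.653, -0.0, -0.0]
ft_force: [-1.0, -3.8, 2.5]
grip_width: 0.502
grasp_force: 1.8
```

Call:
arm_command --plan '[{"dp": [12, 0, 0], "spin": 0}, {"dp": [12, 0, 0], "spin": 0}, {"dp": [10, 0, 0], "spin": 0}, {"dp": [6, 0, 0], "spin": 0}, {"dp": [0, 0, 0], "spin": 0}]'

```text
clock: 9.35
position: [0.6102, -0.107, 0.1824]
ee_rot: [0.757, 0.654, 0.0, -0.001]
ft_force: [0.4, 0.7, 0.7]
grip_width: 0.5
grasp_force: 0.0
```

```bash
python3 - <<'E'
from h import *
q=status((*tow(-.055,-.075),-.142),cams=("scene",),sav="p5")
togo(*tow(-.055,-.141),-.142,.181)
E
```

```text
scene mask 2578
rack [ 0.6205 -0.0291 -0.1464] cost 0.068 rel [-0.0548 -0.0805 -0.0043]
hand rel [-0.0539 -0.1591]
t 9.4 pos [ 0.61   -0.1076  0.1824] yaw -0.1458 q [-0.65  0.83  1.06  1.73 -0.81  1.1   0.53] F [0.1 0.3 0.1] w 0.5032621009236389
dp [18.7 -1.   1.5] spin -0.004
```

View pics/p5_scene.png

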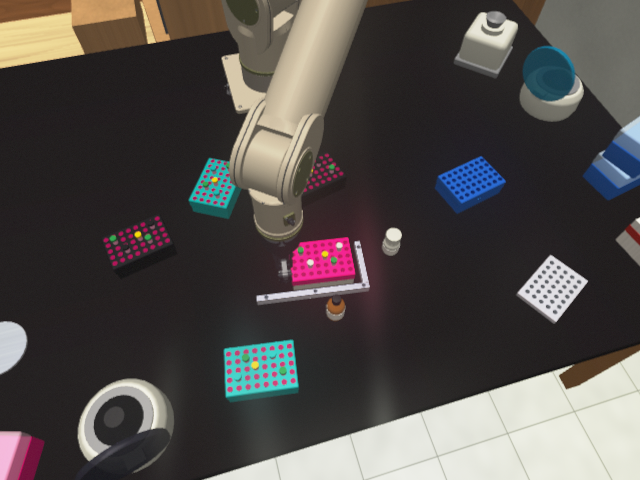

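The scene shows the pink rack at (322,260), square to the stop with about 15 mm left to the side rail. I'll push gently until the force rises.

Call:
arm_command --plan '[{"dp": [6, 0, 0], "spin": 0}, {"dp": [4, 0, 0], "spin": 0}, {"dp": [3, 0, 0], "spin": 0}, {"dp": [0, 0, 0], "spin": 0}]'

```text
clock: 9.8
position: [0.6119, -0.0952, 0.1826]
ee_rot: [0.757, 0.653, 0.0, -0.0]
ft_force: [-0.3, -0.9, -0.2]
grip_width: 0.498
grasp_force: 0.1
```

Call:
arm_command --plan '[{"dp": [2, 0, 0], "spin": 0}, {"dp": [0, 0, 0], "spin": 0}]'

```text
clock: 10.0
position: [0.6121, -0.0937, 0.1826]
ee_rot: [0.757, 0.653, 0.0, -0.0]
ft_force: [-0.6, -1.2, 0.1]
grip_width: 0.502
grasp_force: 0.5
```

Call:
arm_command --plan '[{"dp": [2, 0, 0], "spin": 0}, {"dp": [0, 0, 0], "spin": 0}]'

```text
clock: 10.2
position: [0.6124, -0.0916, 0.1827]
ee_rot: [0.757, 0.653, 0.0, -0.0]
ft_force: [-0.4, -1.1, -1.0]
grip_width: 0.501
grasp_force: 0.7
```

Call:
arm_command --plan '[{"dp": [2, 0, 0], "spin": 0}, {"dp": [0, 0, 0], "spin": 0}]'

```text
clock: 10.4
position: [0.6125, -0.091, 0.1829]
ee_rot: [0.757, 0.653, -0.001, 0.001]
ft_force: [-0.2, -7.4, -1.0]
grip_width: 0.5
grasp_force: 3.3
```

Call:
arm_command --plan '[{"dp": [2, 0, 0], "spin": 0}, {"dp": [0, 0, 0], "spin": 0}]'

```text
clock: 10.6
position: [0.6125, -0.0906, 0.1832]
ee_rot: [0.758, 0.652, -0.001, 0.002]
ft_force: [-0.4, -11.7, -0.5]
grip_width: 0.502
grasp_force: 5.9
```

```bash
python3 - <<'E'
from h import *
q=status((*tow(-.055,-.065),-.142),cams=("scene",),sav="p6")
togo(*tow(-.055,-.141),-.142,.181)
E
```

```text
scene mask 2501
rack [ 0.623  -0.0144 -0.146 ] cost 0.101 rel [-0.0543 -0.0656 -0.0039]
hand rel [-0.054  -0.1425]
t 10.65 pos [ 0.6125 -0.0906  0.1832] yaw -0.1493 q [-0.69  0.83  1.07  1.73 -0.81  1.09  0.5 ] F [ -0.7 -12.1  -0.1] w 0.5017749361830758
dp [ 1.5 -1.   2.2] spin -0.007
```

Call:
arm_command --plan '[{"dp": [-10, 0, 0], "spin": 0}, {"dp": [-20, 0, 0], "spin": 0}, {"dp": [0, 0, -45], "spin": 0}, {"dp": [0, 0, -45], "spin": 0}, {"dp": [0, 0, -20], "spin": -0.14}]'

```text
clock: 11.15
position: [0.6091, -0.1181, 0.2962]
ee_rot: [0.709, 0.705, 0.001, 0.001]
ft_force: [0.7, -0.1, 0.4]
grip_width: 0.503
grasp_force: 0.0
```

Call:
arm_command --plan '[{"dp": [0, -35, 0], "spin": -0.14}, {"dp": [0, -35, 0], "spin": -0.14}, {"dp": [0, 0, 0], "spin": -0.14}, {"dp": [0, 0, 0], "spin": -0.14}, {"dp": [0, 0, 0], "spin": -0.14}]'

```text
clock: 11.65
position: [0.5387, -0.1216, 0.2929]
ee_rot: [0.422, 0.907, 0.001, -0.0]
ft_force: [1.0, -0.0, -0.1]
grip_width: 0.5
grasp_force: 0.0
```

Call:
arm_command --plan '[{"dp": [0, 0, 0], "spin": -0.14}, {"dp": [0, 0, 0], "spin": -0.14}, {"dp": [0, 0, 0], "spin": -0.14}, {"dp": [0, 0, 0], "spin": -0.14}, {"dp": [0, 0, 0], "spin": -0.14}]'

```text
clock: 12.15
position: [0.5388, -0.1218, 0.2928]
ee_rot: [0.086, 0.996, 0.001, 0.0]
ft_force: [0.2, -0.4, 0.2]
grip_width: 0.501
grasp_force: 0.0
```

```bash
python3 - <<'E'
from h import *
q=status((*tow(-.054,-.065),-.142),sav="p7")
togo(*tow(-.136,-.066),np.pi/2-.142,.180)
E
```

```text
scene mask 2695
side mask 988
rack [ 0.6234 -0.015  -0.1547] cost 0.661 rel [-0.0538 -0.0661 -0.0126]
hand rel [-0.1225 -0.1838]
t 12.25 pos [ 0.5388 -0.122   0.2929] yaw 1.3953 q [-0.65  0.38  0.96  1.83 -0.35  1.11  1.83] F [ 0.2 -0.3  0.5] w 0.5016085273755949
dp [ 17.5 117.3 113.1] spin -0.034
```

Call:
arm_command --plan '[{"dp": [17, 38, 0], "spin": -0.034}, {"dp": [0, 40, 0], "spin": 0}, {"dp": [0, 39, 0], "spin": 0}, {"dp": [0, 0, 40], "spin": 0}, {"dp": [0, 0, 0], "spin": 0}]'

```text
clock: 12.75
position: [0.5387, -0.0015, 0.2494]
ee_rot: [0.072, 0.997, -0.001, -0.003]
ft_force: [-1.7, -0.9, 0.1]
grip_width: 0.499
grasp_force: 0.0
```

```bash
python3 - <<'E'
from h import *
togo(*tow(-.136,-.066),np.pi/2-.142,.180)
E
```

```text
t 12.75 pos [ 0.5387 -0.0015  0.2494] yaw 1.4262 q [-0.83  0.41  0.9   1.9  -0.37  1.02  1.65] F [-1.7 -0.9  0.1] w 0.49903723518608906
dp [-4.  -1.2 69.3] spin -0.003
```

Call:
arm_command --plan '[{"dp": [-4, -1, 45], "spin": 0}, {"dp": [0, 0, 22], "spin": 0}, {"dp": [0, 0, 2], "spin": 0}, {"dp": [-12, 0, 0], "spin": 0}, {"dp": [-10, 0, 0], "spin": 0}]'

```text
clock: 13.25
position: [0.5668, -0.0089, 0.1857]
ee_rot: [0.073, 0.997, 0.0, 0.001]
ft_force: [0.3, 0.2, 1.3]
grip_width: 0.504
grasp_force: 0.0
```

Call:
arm_command --plan '[{"dp": [-4, 0, 0], "spin": 0}, {"dp": [-3, 0, 0], "spin": 0}, {"dp": [0, 0, 0], "spin": 0}]'

```text
clock: 13.55
position: [0.5729, -0.0093, 0.1842]
ee_rot: [0.072, 0.997, 0.0, 0.0]
ft_force: [0.4, -0.1, -0.1]
grip_width: 0.498
grasp_force: 0.1
```

Call:
arm_command --plan '[{"dp": [-2, 0, 0], "spin": 0}, {"dp": [0, 0, 0], "spin": 0}]'

```text
clock: 13.75
position: [0.5745, -0.0094, 0.1837]
ee_rot: [0.072, 0.997, 0.0, -0.0]
ft_force: [-4.3, 0.3, 3.1]
grip_width: 0.502
grasp_force: 1.8
```

Call:
arm_command --plan '[{"dp": [-2, 0, 0], "spin": 0}, {"dp": [0, 0, 0], "spin": 0}]'

```text
clock: 13.95
position: [0.5766, -0.0097, 0.1836]
ee_rot: [0.072, 0.997, -0.0, -0.0]
ft_force: [-4.5, 0.2, 2.2]
grip_width: 0.502
grasp_force: 1.7
```

```bash
python3 - <<'E'
from h import *
q=status((*tow(-.05,-.065),-.142),cams=("scene",),sav="p8")
togo(*tow(-.101,-.065),np.pi/2-.142,.180)
E
```

```text
scene mask 2723
rack [ 0.6308 -0.0165 -0.143 ] cost 0.026 rel [-0.0463 -0.0665 -0.0009]
hand rel [-0.101  -0.0675]
t 14.0 pos [ 0.5766 -0.0096  0.1836] yaw 1.427 q [-0.69  0.58  0.8   1.84 -0.51  0.94  1.76] F [-3.   0.3  0.9] w 0.4983644866627416
dp [-0.   2.4  3.6] spin -0.002
```

Call:
arm_command --plan '[{"dp": [-2, 0, 0], "spin": 0}, {"dp": [0, 0, 0], "spin": 0}]'

```text
clock: 14.2
position: [0.5777, -0.0099, 0.1834]
ee_rot: [0.072, 0.997, 0.0, -0.002]
ft_force: [-11.5, 1.8, 7.5]
grip_width: 0.497
grasp_force: 5.7
```

Call:
arm_command --plan '[{"dp": [-2, 0, 0], "spin": 0}, {"dp": [0, 0, 0], "spin": 0}]'

```text
clock: 14.4
position: [0.5784, -0.0101, 0.1829]
ee_rot: [0.072, 0.997, 0.001, -0.004]
ft_force: [-20.2, 2.9, 13.4]
grip_width: 0.496
grasp_force: 10.3
```

The rack is now firm against the back rail. I'll retract the hand and check.

Call:
arm_command --plan '[{"dp": [6, 0, 0], "spin": 0}, {"dp": [20, 0, 0], "spin": 0}, {"dp": [10, 0, -20], "spin": 0}, {"dp": [0, 0, -50], "spin": 0}, {"dp": [0, 0, -50], "spin": 0}]'

```text
clock: 14.9
position: [0.5447, -0.005, 0.3048]
ee_rot: [0.072, 0.997, -0.0, -0.0]
ft_force: [1.8, 1.1, -0.1]
grip_width: 0.495
grasp_force: 0.0
```

Call:
arm_command --plan '[{"dp": [40, 0, -30], "spin": 0}, {"dp": [40, 0, -30], "spin": 0}, {"dp": [30, 0, -30], "spin": 0}, {"dp": [0, 0, 0], "spin": 0}, {"dp": [0, 0, 0], "spin": 0}]'

```text
clock: 15.4
position: [0.4578, 0.0103, 0.3789]
ee_rot: [0.07, 0.998, 0.003, -0.0]
ft_force: [0.7, -0.2, -0.4]
grip_width: 0.502
grasp_force: 0.0
```

```bash
python3 - <<'E'
from h import *
q=status((*tow(-.045,-.065),-.142),sav="p9")
q=status((*tow(-.045,-.065),-.142),cams=("scene",))
a=cv2.imread("pics/p9_scene.png");b=cv2.imread("pics/p9_side.png")
cv2.imwrite("pics/c9.png",np.hstack([cv2.resize(a[200:340,240:430],None,fx=2.1,fy=2.1),cv2.resize(b[160:300,270:460],None,fx=2.1,fy=2.1)])[:, :799])
for t in("blue_rack","white_jar","amber_bottle"): print(t,[np.round(d["position"],3) for d in finder.find_in("scene",t)][:1])
E
```

```text
scene mask 2726
side mask 1543
rack [ 0.6317 -0.0159 -0.1417] cost 0.08 rel [-0.0456 -0.0658  0.0004]
hand rel [-0.2214 -0.0645]
scene mask 2726
rack [ 0.6315 -0.0166 -0.1429] cost 0.026 rel [-0.0456 -0.0666 -0.0008]
hand rel [-0.2212 -0.0645]
blue_rack [array([0.525, 0.352, 0.048])]
white_jar [array([0.627, 0.123, 0.054])]
amber_bottle [array([ 0.734, -0.031,  0.052])]
```

View pics/c9.png

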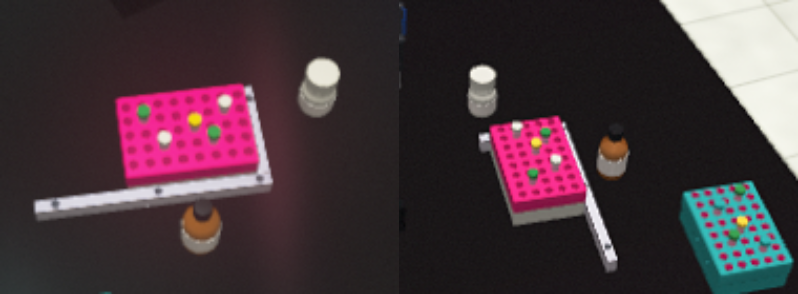

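The rack sits flush against both rails: its long side is along the back rail, and the right end is against the side rail. The jar and the bottle are where they were.

```bash
python3 -c "
from workcell import manip
print(manip.hand_in())"
```

```text
the job is handed in; nothing more can be done
None
```

The pink rack sits in the corner stop, with its measured centre at x = -45.6 mm, y = -66 mm in the stop's frame and square to within 0.001 rad; the hand is clear, the blue rack, jar and bottle have not moved measurably, and the job is handed in, though no verdict came back.

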